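# Contact-test a phone board in a spring-probe jig

### The arm

A 6-joint arm with a two-finger parallel gripper is mounted at the origin on the work surface. World frame = base frame: x ahead of the robot, y to its left, z up, the work surface at z = 0. Lengths are in mm, angles in rad, forces in N, time in s.
With the tool pointing down it reaches from about 425 to 925 mm from the base axis. Payload 12.5 kg.
Tool frame: the origin (TCP) lies between the finger pads; the fingertips stand 11 mm ahead of it and the grasp point (between the pads) lies 8 mm behind it (r.tip_extent is the distance from the TCP to the fingertips, in mm); z points along the fingers, y is the direction in which the jaws open and shut (so a half turn about z gives the same grasp; the last joint's range is limited). The gripper opens to 85 mm and grips with 20 to 120 N. Pads are 22 mm wide; open, the fingers measure 114 mm over their backs; the gripper's body (76 mm by 85 mm) begins 54 mm behind the grasp point. The pads swing forward as they close: fully open they stand 13 mm farther back than shut.
Start: joints at [1.13, 0.491, 1.559, -0, 1.092, -0.106], TCP at [205.345, 590.319, 242.327] pointing down, gripper open.
Joint ranges: [-3.1, 3.1], [-0.84, 2.19], [0.05, 2.79], [-1.13, 4.28], [0.06, 2.93], [-2.69, 2.69]. Speed limits (rad/s): [2.22, 2.22, 2.79, 3.14, 3.14, 3.14].

### API

Orientations are given as a rotation vector (axis times angle).
In Python, from rig import r, vision, silhouettes, tip_of gives the robot as it stands.
- The arm moves only by the tool send_rows, never from a script. Its argument "increments" is a list of rows, each an object of numbers: "fingers": the opening, from 0 (shut) to 1 (fully open); "dx", "dy", "dz": the shift along the tool's x, y, z in mm; "yaw": the turn about the tool's z in degrees. In form: [{"fingers": .., "dx": .., "dy": .., "dz": .., "yaw": ..}, ...]. A call has 1 to 10 rows; each row shifts and turns the commanded pose from where the row before left it, along the tool's axes as they then stand; what a row does not reach is not made up. A row lasts 1/10 s, in which the tool goes at most 50 mm and 8.59 degrees, less where a joint would pass 70% of its speed; a pose out of reach is approached as far as the arm can. A call with a gripper value outside its range is refused whole. The fingers move at their own pace and stop on an object; "force" is the grip in N (left out, the last holds). Time passes only in rows, so rows that do not move let the fingers close. It gives the time, the measured TCP pose, the force and the opening at its end, in the units of the state.
- r.get_obs(): the state, without advancing time (a new reading comes with each control period).
- vision.capture(name): name is "scene" or "top" or "wrist"; returns (picture, depth): 480x640x3 uint8, red, green, blue; 480x640 float32, mm along the optical axis (not along the pixel's ray), 0 where there is no reading.
- vision.calibration(name): a dict with "K" (3x3 intrinsics, pixels), "extrinsics" (4x4, takes a point from world to camera coordinates). Camera axes: x right, y down, z forward; pixel columns grow to the right and rows downward; lengths in mm; the calibration is good to about 2 mm. A picture is of the moment at which its call begins: read the wrist's pose just before it. calibration takes no time and is no camera call; for the wrist camera it gives the pose at the moment of the call.
- r.finish_job(): hands the job in, once; it reports no verdict.
Trained networks look in the newest picture that a camera, given by its name, has taken for a name from the list of things; names that differ only in an ending like _2 or _b are one class to them, and where a whole thing is asked for, a point or a joint stands for the part that bears it (a point fixed in the world has none). Each returns a list of dicts, best first, with "confidence" (0 to 1); they miss things now and then, are a little off and sometimes report something else, mostly with a low value. They report only what shows in the picture. A call takes as long as a camera call. They do not tell look-alikes from the thing itself.
- silhouettes(camera, name): "mask" (480x640 bool, what is visible of it) and "extent" ([left, top, right, bottom] in pixels, round what is visible of it).
- tip_of(camera, name): "centre" ([row, column] in pixels: a listed point, or the origin of a listed thing).
The state is a dict: "t": time; "qpos": joint angles; "joint_velocities": joint speeds; "joint_torque": joint torques, N m; "eef_pos": TCP position; "eef_rot": TCP orientation; "wrist_force": force on the tool from outside, world axes, zero at the start; "ft_torque": the same for the moment, N m; "opening": opening from 0.0 (shut) to 1.0 (fully open).
Only numpy, scipy, OpenCV 4.12 (cv2) and the standard library are available. Lean on these libraries where they do the work, as an engineer would, in place of code of your own. Each camera call takes 0.05 s, during which the arm holds its last target.

### The job

Contact-test the phone board in the bench jig: push its slide fully home under the plunger, then press the plunger knob down past the soft give of the sprung nest until it comes up firm on its stop, and keep a firm but not heavy pressure there for a full second. Let the plunger come right back up and then draw the slide all the way out again, so that the board, still flat in its nest, can be lifted off; leave the other things on the bench alone.

Things in the scene. Friction and masses are not known exactly. Their poses are not given: they have to be found in the camera images.
- jig: The test jig, fixed: grey base 200 x 165 x 40 mm (x -125 to +75 mm), two 16 mm columns at y = +-69 mm, an aluminium crosshead over them (x +-22, y +-82, z 112 to 136 mm), guide rods on it up to z 164 mm. Origin: on the bench straight under the vertical plunger axis; z up, +x the way the slide is pushed home, -x the way it is drawn out.
- slide (a joint): Travel of the slide, m: 0 = drawn right out (start, front stop), 0.060 = fully home (end stop), with the board centred under the plunger. Stays where it is left; needs about 2 N to move.
- handle (a point): On the axis of the slide's pull post, 77 mm above the bench: a plain upright black post, 16 mm thick, on the slide's outer end, free from z 63 to 94 mm (the slide plate's top is at 58 mm). It is 160 mm from the plunger axis on the jig's -x side with the slide out, 100 mm with it home.
- knob_top (a point): Centre of the flat top of the plunger's round black knob (40 mm in diameter, 20 mm high, flat 32 mm across), 180 mm above the bench with the plunger right up. It moves straight down when pressed.
- plunger: The plunger with its presser foot, a clear plate 32 x 72 x 6 mm with four white push rods, 8 mm thick, under the crosshead; they reach the bare ends of the board after about 16 mm of travel (at most 26 mm). A light return spring lifts it: 1.5 N when right up, about 2.5 N at the board, besides what the board carries. Origin: with the plunger up, the same as the jig's.
- board: The phone board, 36 x 66 mm, green, 1.6 mm thick, 5 mm over its metal shield cans, about 30 g, loose in the nest, its long side across the slide. Origin: centre of its underside. The foot may touch it only with the slide home. Good contact with the probes takes 10 to 20 N of the foot on the board; more than 20 N breaks it.
- board_mid (a point): Centre of the board, half-way up its 5 mm.
- nest_seat (a point): Centre of the nest's floor under the board, 72 mm above the bench at rest: a black sprung plate, 56 x 92 mm, with 4 mm high rails round the board (1.5 mm play). First, soft stop: the foot meets the board (2.5 N, then 1 N per mm). Second: after 2 to 6 mm more, set differently each time and not visible, it lands on stop screws, over 5 N per mm. Above them the board carries at most 8.5 N.
- bottle: White plastic bottle, 44 mm in diameter, 105 mm high, standing on the bench; origin under its centre. To be left alone.
- jar: Small white jar, 42 mm in diameter, 32 mm high; origin under its centre. To be left alone.
- tape: Roll of tape lying flat, 68 mm in diameter, 19 mm high; origin under its centre. To be left alone.
- driver: Small screwdriver, 150 mm long, lying on the bench along its x axis. To be left alone.
Mind the look-alikes: they are no part of the job. Of the things that look like the board, the smallest one is meant.

How it is judged (in metres and radians):
On the way, in this order (a step that is already met when the one before it is completed fails the run):
1. the slide is fully home with the board under the plunger, the plunger still up (value of joint slide above 0.0575 m and z of knob_top in the frame of jig above 0.176 m), for 0.2 s.
2. the foot presses the board firmly on to the second stop (more than 10 N on the board), kept up for 0.8 s, slide home (value of joint slide above 0.0575 m and contact force between plunger and board above 10 N), for 0.8 s.
3. the plunger is let right up again before the slide is drawn out (value of joint slide above 0.055 m and z of knob_top in the frame of jig above 0.178 m), for 0.1 s.
At the end, for the whole second after the job is handed in: The slide is drawn right out (within 3 mm of its front stop), the plunger is right up (within 2 mm), and the board lies at rest, flat and right way up, in its nest (within 4 mm of the centre) (value of joint slide below 0.003 m and z of knob_top in the frame of jig above 0.178 m and horizontal distance between board_mid and nest_seat below 0.004 m and z of board_mid in the frame of nest_seat between 0 and 0.005 m and angle between board's own z axis and vertical below 0.05 rad and linear speed of board below 0.02 m/s); the robot touches nothing.
It fails at once if the foot presses the board with more than 20 N (contact force between plunger and board above 20 N).
It fails at once if the foot comes down on the board while the slide is not home (value of joint slide below 0.055 m and contact force between plunger and board above 1 N).
It fails at once if a bystander is moved by more than 20 mm (distance of any of bottle, jar, tape, driver from where it was at the start of the episode above 0.02 m).
It also fails if it takes over 66 s, if anything falls off the work surface, if the arm or the gripper's body presses on something with over 40 N, if the wrist force passes 120 N, or if a joint passes its speed limit or range.

## Working session

There is one attempt and no reset: what is moved stays moved. The work goes in short steps, Python scripts to look and compute and a tool call to move; the robot and the scene stay as the last step left them, time stands still between calls to the robot, and variables do not carry over. Pictures are saved under pics/ and viewed, and the job is handed in when it is done.

Besides the shell and the picture viewer there is one more tool, called after ">>>" in YAML: its name, and indented under it one key for each argument. send_rows: Moves the arm, as the interface text tells. Its arguments: {"type":"object","properties":{"increments":{"type":"array","items":{"type":"object","properties":{"fingers":{"type":"number"},"dx":{"type":"number"},"dy":{"type":"number"},"dz":{"type":"number"},"yaw":{"type":"number"}}}},"force":{"type":"number"}},"required":["increments"]}

```bash
ls; mkdir -p pics; python3 - <<'E'
from rig import r, vision, silhouettes, tip_of
import cv2,numpy as np
o=r.get_obs()
for k,v in o.items(): print(k,np.round(v,3))
for c in ["scene","top"]:
    p,d=vision.capture(c)
    cv2.imwrite(f"pics/{c}0.png",p[:,:,::-1]); np.save(f"{c}0.npy",d)
    cal=vision.calibration(c); print(c,np.round(cal["K"],1).tolist(),np.round(cal["extrinsics"],3).tolist())
    for n in ["jig","handle","knob_top","board","nest_seat"]:
        print(n,[(np.round(t["centre"],1).tolist(),round(t["confidence"],2)) for t in tip_of(c,n)])
E
```

```text
pics
t 0.0
qpos [ 1.13   0.492  1.559 -0.     1.092 -0.106]
joint_velocities [ 0.001 -0.003  0.001 -0.001 -0.002  0.   ]
joint_torque [ 2.0000e-03 -6.1845e+01 -2.6161e+01 -0.0000e+00  4.0000e-03  0.0000e+00]
eef_pos [205.263 590.105 241.746]
eef_rot [-5.230e-01 -3.097e+00  2.000e-03]
wrist_force [-0.594  0.533 -0.512]
ft_torque [ 0.007  0.01  -0.015]
opening 1.002
scene [[493.7, 0.0, 314.8], [0.0, 493.7, 245.4], [0.0, 0.0, 1.0]] [[0.134, 0.991, -0.026, -57.748], [0.49, -0.089, -0.867, -126.069], [-0.861, 0.104, -0.497, 1543.698], [0.0, 0.0, 0.0, 1.0]]
jig [([335.9, 378.6], 0.97), ([296.6, 352.7], 0.42)]
handle [([288.1, 304.2], 0.57)]
knob_top [([256.5, 381.8], 0.53)]
board [([274.2, 353.5], 0.94), ([295.2, 354.7], 0.73), ([302.9, 259.5], 0.63)]
nest_seat [([294.6, 347.6], 0.76)]
top [[609.5, 0.0, 325.0], [0.0, 609.5, 233.8], [0.0, 0.0, 1.0]] [[0.026, -0.999, 0.019, -29.016], [-0.984, -0.029, -0.174, 528.164], [0.175, -0.014, -0.984, 1356.614], [0.0, 0.0, 0.0, 1.0]]
jig [([196.2, 275.5], 0.57)]
handle [([217.0, 337.9], 0.85)]
knob_top [([175.4, 272.7], 0.61), ([189.0, 278.6], 0.57)]
board [([196.2, 300.9], 0.87), ([254.4, 381.1], 0.87), ([279.9, 277.5], 0.58)]
nest_seat [([197.7, 299.2], 0.7)]
```

View pics/scene0.png

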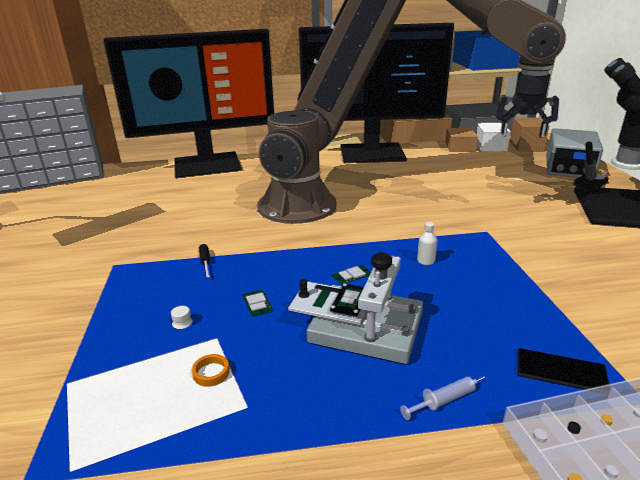

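View pics/top0.png

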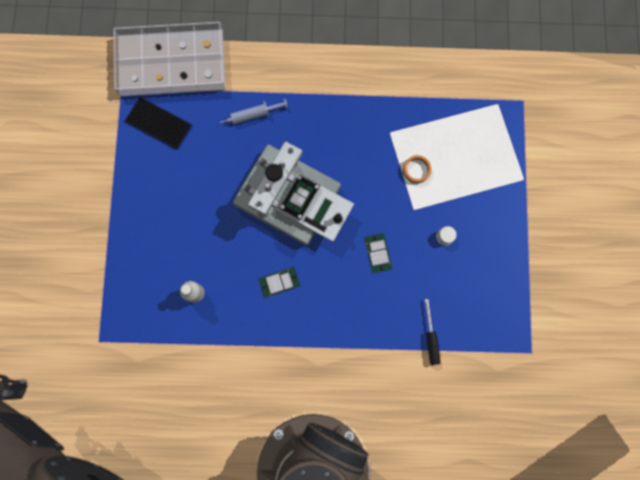

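The top view shows the jig with the knob near (col 275, row 173), the handle post at (338,217) and a board in the nest at (300,197). The other board-like things lie loose on the mat at (381,254) and (278,281). The nest board is the smallest and sits in the jig. Next I'll measure.

```bash
cat > h.py <<'E'
from rig import r, vision, silhouettes, tip_of
import cv2,numpy as np
def ray(c,row,col):
    cal=vision.calibration(c);K=np.array(cal["K"]);E=np.array(cal["extrinsics"])
    R=E[:3,:3];t=E[:3,3];o=-R.T@t
    d=R.T@np.linalg.inv(K)@np.array([col,row,1.]);return o,d
def atz(c,row,col,z):
    o,d=ray(c,row,col);return o+d*(z-o[2])/d[2]
def proj(c,P):
    cal=vision.calibration(c);K=np.array(cal["K"]);E=np.array(cal["extrinsics"])
    P=np.atleast_2d(P);q=(E[:3,:3]@P.T).T+E[:3,3];q=(K@q.T).T;return q[:,:2]/q[:,2:]
def cloud(c,d):
    cal=vision.calibration(c);K=np.array(cal["K"]);E=np.array(cal["extrinsics"])
    v,u=np.mgrid[:480,:640];X=np.stack([(u-K[0,2])/K[0,0]*d,(v-K[1,2])/K[1,1]*d,d],-1)
    return (X-E[:3,3])@E[:3,:3]
E
python3 - <<'E'
from h import *
for c,row,col,z,n in [("top",217,338,77,"handle"),("scene",288,304,77,"handle"),("top",173,275,180,"knob"),("scene",256.5,381.8,180,"knob"),("top",196.5,300,76,"board"),("scene",294.8,348,74,"nest")]:
    print(n,c,atz(c,row,col,z).round(1))
for c in ["top","scene"]:
    d=np.load(c+"0.npy");P=cloud(c,d)
    m=(P[...,0]>450)&(P[...,0]<800)&(abs(P[...,1])<250)&(d>0)
    for lo,hi,n in [(172,186,"knobtop"),(88,99,"posttop"),(130,140,"crosshead"),(30,45,"base"),(54,62,"plate"),(160,168,"rods")]:
        s=m&(P[...,2]>lo)&(P[...,2]<hi); q=P[s]
        if len(q): 
            print(c,n,len(q),q.mean(0).round(1),np.median(q,0).round(1))
            if n in("crosshead","base","plate"): print(cv2.minAreaRect(q[:,:2].astype(np.float32)))
im=cv2.imread("pics/top0.png");cv2.imwrite("pics/topcrop.png",cv2.resize(im[130:260,220:370],None,fx=4.6,fy=4.6,interpolation=cv2.INTER_CUBIC))
im=cv2.imread("pics/scene0.png");cv2.imwrite("pics/scenecrop.png",cv2.resize(im[240:370,280:430],None,fx=4.6,fy=4.6,interpolation=cv2.INTER_CUBIC))
E
```

```text
handle top [563.  -42.2  77. ]
handle scene [565.2 -38.8  77. ]
knob top [632.6  96.8 180. ]
knob scene [636.5 102.2 180. ]
board top [608.2  45.4  76. ]
nest scene [599.9  46.4  74. ]
top knobtop 255 [636.2  99.1 178.8] [636.3  98.9 179. ]
top posttop 34 [562.9 -42.5  92.6] [562.8 -42.7  92.7]
top crosshead 1057 [633.7  98.9 135.2] [623.4  98.4 135.3]
((636.9752197265625, 99.18388366699219), (45.10261154174805, 165.63507080078125), 62.54896545410156)
top base 2313 [621.1  87.4  39.3] [632.4  89.   39.5]
((625.2476806640625, 78.06807708740234), (201.05567932128906, 166.84356689453125), 62.686222076416016)
top plate 1467 [580.9  -4.1  57.8] [579.6 -10.7  57.7]
((603.6865844726562, 53.966102600097656), (244.99114990234375, 121.4544677734375), 67.28077697753906)
top rods 28 [635.8  95.4 164.1] [624.3  88.7 164.5]
scene knobtop 227 [642.2  99.2 178.2] [643.7  99.1 179.1]
scene posttop 75 [632.8  12.4  93.1] [571.4 -34.   92.9]
scene crosshead 820 [662.2  91.3 135.6] [668.6  85.9 135.8]
((636.0824584960938, 100.85610961914062), (44.477909088134766, 167.69140625), 62.48737335205078)
scene base 2915 [666.   83.2  39.3] [664.4  97.5  39.7]
((626.0537109375, 78.37049865722656), (200.06846618652344, 167.51536560058594), 62.058135986328125)
scene plate 1383 [596.9  -4.4  58. ] [593.7  -8.2  58. ]
((615.3191528320312, 49.74555969238281), (240.24928283691406, 146.71347045898438), 62.41091537475586)
scene rods 53 [653.9  93.  164.6] [652.6  89.9 164.6]
```

View pics/topcrop.png

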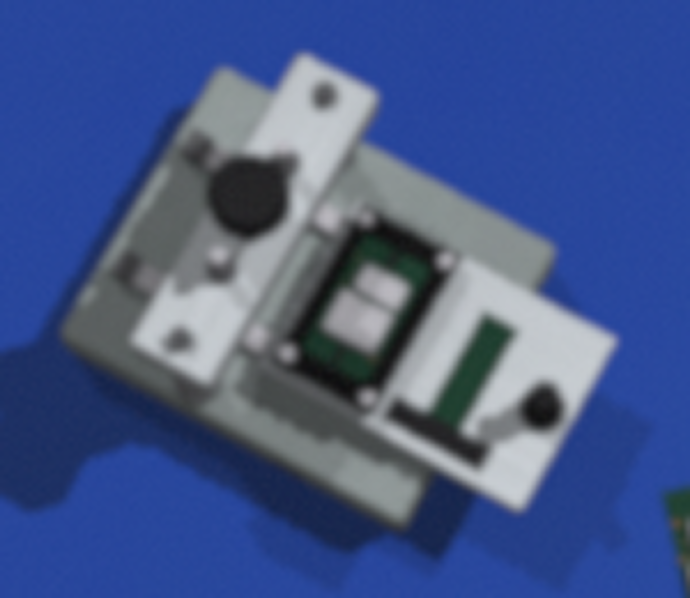

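View pics/scenecrop.png

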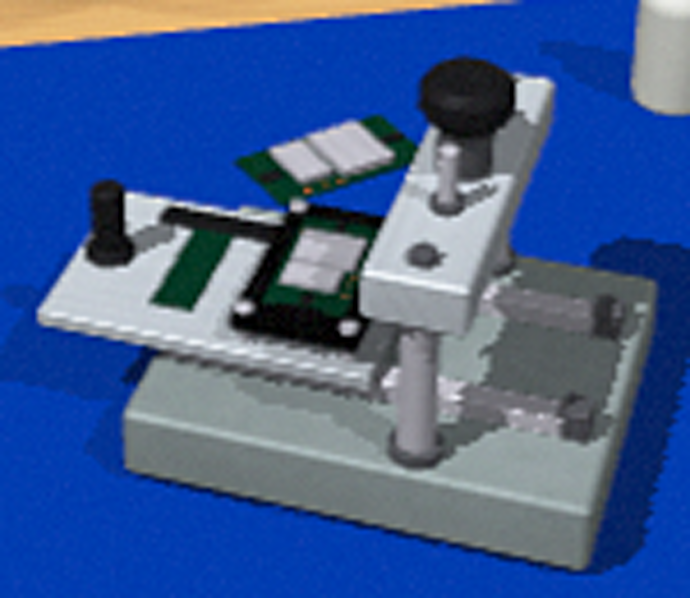

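>>> send_rows:
  increments:
    - {"yaw": 8.2,"fingers": 1}
    - {"yaw": 8.2}
    - {"yaw": 8.2}
    - {"yaw": 8.2}
    - {"yaw": 8.2}
    - {"yaw": 8.2}
    - {"yaw": 8.2}
    - {"yaw": 8.2}
    - {"yaw": 8.2}
    - {"yaw": 8.2}
  force: 40

```text
$.increments[0]: bad value
```

>>> send_rows:
  increments:
    - {"yaw": 8.2}
    - {"yaw": 8.2}
    - {"dx": -20,"dy": 30}
    - {"dx": -26,"dy": 40}
    - {"dx": -26,"dy": 40}
    - {"dx": -26,"dy": 40}
    - {"dx": -26,"dy": 40}
    - {"dx": -26,"dy": 40}
    - {"dx": -26,"dy": 40}
    - {"dx": -26,"dy": 40}

```text
$.increments[0]: bad value
```

```bash
cat > rel.py <<'E'
from h import *
from scipy.spatial.transform import Rotation as Ro
def rel(P):
    o=r.get_obs();R=Ro.from_rotvec(o["eef_rot"]).as_matrix()
    print("t",round(o["t"],2),"pos",np.round(o["eef_pos"],1),"q",np.round(o["qpos"],2),"F",np.round(o["wrist_force"],1),"open",round(o["opening"],2))
    print("yaxis angle",np.degrees(np.arctan2(R[1,1],R[0,1])).round(1),"tilt",R[:,2].round(3))
    print("delta tool",(R.T@(np.array(P)-o["eef_pos"])).round(1))
E
python3 -c "
from rel import *
rel([563.2,-42.2,150])"
```

```text
t 0.6 pos [205.3 590.3 242.3] q [ 1.13  0.49  1.56  0.    1.09 -0.11] F [-0.5  0.1  0.4] open 1.0
yaxis angle 70.8 tilt [ 0.  0. -1.]
delta tool [-545.8 -479.8   92.3]
```

All five fields must be given in each row.

>>> send_rows:
  increments:
    - {"fingers": 1,"dx": 0,"dy": 0,"dz": 0,"yaw": 8.2}
    - {"fingers": 1,"dx": 0,"dy": 0,"dz": 0,"yaw": 8.2}
    - {"fingers": 1,"dx": 0,"dy": 0,"dz": 0,"yaw": 8.2}
    - {"fingers": 1,"dx": 0,"dy": 0,"dz": 0,"yaw": 8.2}
    - {"fingers": 1,"dx": 0,"dy": 0,"dz": 0,"yaw": 8.2}
    - {"fingers": 1,"dx": 0,"dy": 0,"dz": 0,"yaw": 8.2}
    - {"fingers": 1,"dx": 0,"dy": 0,"dz": 0,"yaw": 8.2}
    - {"fingers": 1,"dx": 0,"dy": 0,"dz": 0,"yaw": 8.2}
    - {"fingers": 1,"dx": 0,"dy": 0,"dz": 0,"yaw": 8.2}
    - {"fingers": 1,"dx": 0,"dy": 0,"dz": 0,"yaw": 8.2}
  force: 40

```text
t: 1.6
eef_pos: [205.3, 590.3, 242.4]
eef_rot: [-2.433, -1.987, -0.0]
wrist_force: [-0.3, 0.2, -0.9]
opening: 1.002
```

>>> send_rows:
  increments:
    - {"fingers": 1,"dx": 0,"dy": 0,"dz": 0,"yaw": 8.2}
    - {"fingers": 1,"dx": 0,"dy": 0,"dz": 0,"yaw": 8.2}
    - {"fingers": 1,"dx": -20,"dy": 30,"dz": 0,"yaw": 0}
    - {"fingers": 1,"dx": -26,"dy": 40,"dz": 0,"yaw": 0}
    - {"fingers": 1,"dx": -26,"dy": 40,"dz": 0,"yaw": 0}
    - {"fingers": 1,"dx": -26,"dy": 40,"dz": 0,"yaw": 0}
    - {"fingers": 1,"dx": -26,"dy": 40,"dz": 0,"yaw": 0}
    - {"fingers": 1,"dx": -26,"dy": 40,"dz": 0,"yaw": 0}
    - {"fingers": 1,"dx": -26,"dy": 40,"dz": 0,"yaw": 0}
    - {"fingers": 1,"dx": -26,"dy": 40,"dz": 0,"yaw": 0}

```text
t: 2.6
eef_pos: [387.2, 266.0, 242.6]
eef_rot: [2.687, 1.628, 0.001]
wrist_force: [1.5, 1.1, -0.8]
opening: 1.001
```

```bash
python3 -c "
from rel import *
rel([563.2,-42.2,150])"
```

```text
t 2.6 pos [387.2 266.  242.6] q [0.46 0.27 1.93 0.   0.95 0.94] F [ 1.5  1.1 -0.8] open 1.0
yaxis angle -27.6 tilt [ 0.001  0.    -1.   ]
delta tool [-191.8  298.6   92.6]
```

>>> send_rows:
  increments:
    - {"fingers": 1,"dx": -24,"dy": 37,"dz": 0,"yaw": 0}
    - {"fingers": 1,"dx": -24,"dy": 37,"dz": 0,"yaw": 0}
    - {"fingers": 1,"dx": -24,"dy": 37,"dz": 0,"yaw": 0}
    - {"fingers": 1,"dx": -24,"dy": 37,"dz": 0,"yaw": 0}
    - {"fingers": 1,"dx": -24,"dy": 37,"dz": 0,"yaw": 0}
    - {"fingers": 1,"dx": -24,"dy": 37,"dz": 10,"yaw": 0}
    - {"fingers": 1,"dx": -24,"dy": 37,"dz": 20,"yaw": 0}
    - {"fingers": 1,"dx": -23,"dy": 37,"dz": 20,"yaw": 0}
    - {"fingers": 1,"dx": 0,"dy": 0,"dz": 10,"yaw": 0}
    - {"fingers": 1,"dx": 0,"dy": 0,"dz": 0,"yaw": 0}

```text
t: 3.6
eef_pos: [559.9, -39.2, 180.7]
eef_rot: [-2.687, -1.624, 0.003]
wrist_force: [0.5, 1.2, 0.6]
opening: 1.004
```

```bash
python3 - <<'E'
from rel import *
rel([563.2,-42.2,76])
p,d=vision.capture("wrist");cv2.imwrite("pics/w1.png",p[:,:,::-1])
for n in["handle","board"]:print(n,[(np.round(t["centre"],1).tolist(),round(t["confidence"],2)) for t in tip_of("wrist",n)])
print(proj("wrist",[[563.2,-42.2,94],[563.2,-42.2,77],[563.2,-42.2,58]]).round())
P=cloud("wrist",d);
for lo,hi in((85,91),(91,97)):
  s=(P[...,2]>lo)&(P[...,2]<hi)&(np.hypot(P[...,0]-563,P[...,1]+42)<20);q=P[s];print(len(q),q.mean(0).round(1),q.min(0).round(1),q.max(0).round(1)) if len(q) else 0
E
```

```text
t 3.6 pos [559.9 -39.2 180.7] q [-0.19  0.47  1.78  0.    0.89  0.3 ] F [0.5 1.2 0.6] open 1.0
yaxis angle -27.7 tilt [-0.003  0.001 -1.   ]
delta tool [ -1.1   4.6 104.7]
handle [([242.6, 325.6], 0.82), ([17.7, 321.5], 0.5)]
board [([158.7, 106.1], 0.93), ([88.7, 321.9], 0.83), ([332.1, 307.6], 0.7)]
[[325. 250.]
 [324. 243.]
 [324. 236.]]
53 [565.3 -33.8  88. ] [556.1 -42.   85. ] [571.1 -31.6  91. ]
430 [563.6 -38.8  95.2] [555.6 -47.4  91.1] [571.  -31.6  96.9]
```

View pics/w1.png

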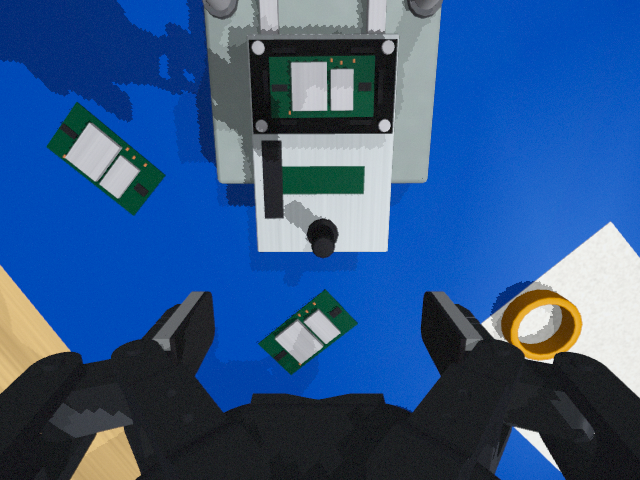

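>>> send_rows:
  increments:
    - {"fingers": 1,"dx": 0,"dy": 3.5,"dz": 25,"yaw": 0}
    - {"fingers": 1,"dx": 0,"dy": 0,"dz": 30,"yaw": 0}
    - {"fingers": 1,"dx": 0,"dy": 0,"dz": 28,"yaw": 0}
    - {"fingers": 1,"dx": 0,"dy": 0,"dz": 20,"yaw": 0}
    - {"fingers": 1,"dx": 0,"dy": 0,"dz": 0,"yaw": 0}
    - {"fingers": 0,"dx": 0,"dy": 0,"dz": 0,"yaw": 0}
    - {"fingers": 0,"dx": 0,"dy": 0,"dz": 0,"yaw": 0}
    - {"fingers": 0,"dx": 0,"dy": 0,"dz": 0,"yaw": 0}
    - {"fingers": 0,"dx": 0,"dy": 0,"dz": 0,"yaw": 0}
    - {"fingers": 0,"dx": 0,"dy": 0,"dz": 0,"yaw": 0}

```text
t: 4.75
eef_pos: [563.2, -40.0, 79.9]
eef_rot: [-2.686, -1.627, 0.0]
wrist_force: [-1.1, 3.4, 17.4]
opening: 0.175
```

>>> send_rows:
  increments:
    - {"fingers": 0,"dx": 0,"dy": 0,"dz": 0,"yaw": 0}
    - {"fingers": 0,"dx": 0,"dy": 0,"dz": 0,"yaw": 0}
    - {"fingers": 0,"dx": 0,"dy": 0,"dz": 0,"yaw": 0}

```text
t: 5.05
eef_pos: [563.2, -40.0, 80.0]
eef_rot: [-2.687, -1.627, 0.0]
wrist_force: [-4.1, 1.1, 9.1]
opening: 0.174
```

```bash
python3 - <<'E'
from rel import *
rel([563.2,-42.2,76])
p,d=vision.capture("wrist");cv2.imwrite("pics/w2.png",p[:,:,::-1])
E
```

```text
t 5.05 pos [563.2 -40.   80. ] q [-0.19  0.62  1.86  0.    0.67  0.29] F [-4.1  1.1  9.1] open 0.17
yaxis angle -27.6 tilt [-0.  0. -1.]
delta tool [-2.  1.  4.]
```

View pics/w2.png

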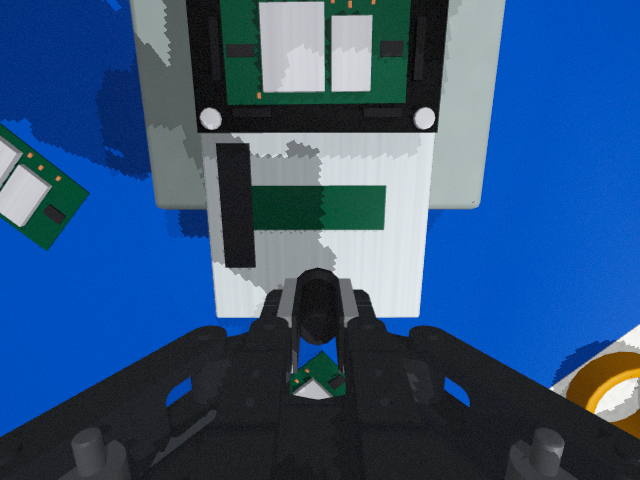

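The post is between the pads near (320,305), and the board lies flat in its nest. I'll push home.

>>> send_rows:
  increments:
    - {"fingers": 0,"dx": 2,"dy": 0,"dz": 0,"yaw": 0}
    - {"fingers": 0,"dx": 4,"dy": 0,"dz": 0,"yaw": 0}
    - {"fingers": 0,"dx": 6,"dy": 0,"dz": 0,"yaw": 0}
    - {"fingers": 0,"dx": 7,"dy": 0,"dz": 0,"yaw": 0}
    - {"fingers": 0,"dx": 7,"dy": 0,"dz": 0,"yaw": 0}
    - {"fingers": 0,"dx": 7,"dy": 0,"dz": 0,"yaw": 0}
    - {"fingers": 0,"dx": 7,"dy": 0,"dz": 0,"yaw": 0}
    - {"fingers": 0,"dx": 6,"dy": 0,"dz": 0,"yaw": 0}
    - {"fingers": 0,"dx": 5,"dy": 0,"dz": 0,"yaw": 0}
    - {"fingers": 0,"dx": 4,"dy": 0,"dz": 0,"yaw": 0}

```text
t: 6.1
eef_pos: [588.7, 8.9, 80.0]
eef_rot: [-2.686, -1.628, 0.001]
wrist_force: [-4.2, 1.3, 8.1]
opening: 0.168
```

>>> send_rows:
  increments:
    - {"fingers": 0,"dx": 3,"dy": 0,"dz": 0,"yaw": 0}
    - {"fingers": 0,"dx": 2,"dy": 0,"dz": 0,"yaw": 0}
    - {"fingers": 0,"dx": 1,"dy": 0,"dz": 0,"yaw": 0}
    - {"fingers": 0,"dx": 0.5,"dy": 0,"dz": 0,"yaw": 0}
    - {"fingers": 0,"dx": 0,"dy": 0,"dz": 0,"yaw": 0}

```text
t: 6.6
eef_pos: [591.0, 13.4, 80.0]
eef_rot: [-2.687, -1.628, 0.004]
wrist_force: [-8.4, -7.2, 11.1]
opening: 0.172
```

```bash
python3 - <<'E'
from rel import *
u=np.array([.4633,.8862]);o=r.get_obs()
print("travel",(np.array(o["eef_pos"][:2])-[563.2,-40.0])@u, "F along",np.array(o["wrist_force"][:2])@u)
rel([636.5,99.5,220])
p,d=vision.capture("wrist");cv2.imwrite("pics/w3.png",p[:,:,::-1])
E
```

```text
travel 60.15929370019475 F along -10.270545505774699
t 6.6 pos [591.   13.4  80. ] q [-0.09  0.65  1.79 -0.    0.71  0.39] F [-8.4 -7.2 11.1] open 0.17
yaxis angle -27.6 tilt [-0.002 -0.001 -1.   ]
delta tool [  97.2    0.2 -140.2]
```

View pics/w3.png

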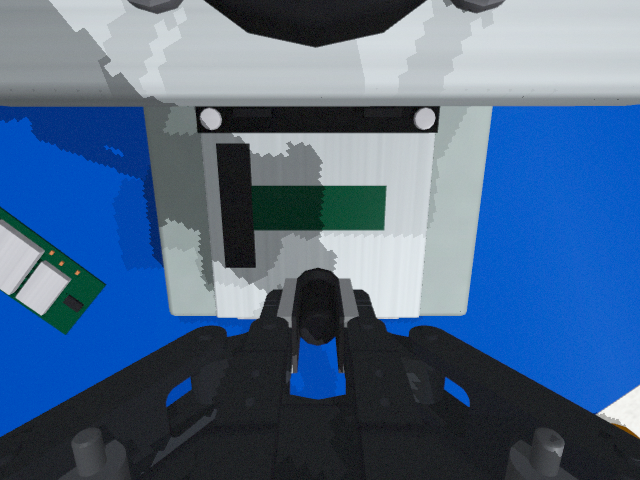

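Home: 60.2 mm of travel, and the stop answers with 10 N. Next I'll release and rise over the knob.

>>> send_rows:
  increments:
    - {"fingers": 0.6,"dx": 0,"dy": 0,"dz": 0,"yaw": 0}
    - {"fingers": 0.6,"dx": 0,"dy": 0,"dz": 0,"yaw": 0}
    - {"fingers": 0.6,"dx": 0,"dy": 0,"dz": 0,"yaw": 0}
    - {"fingers": 0.6,"dx": 0,"dy": 0,"dz": 0,"yaw": 0}
    - {"fingers": 0.6,"dx": 0,"dy": 0,"dz": -10,"yaw": 0}
    - {"fingers": 0.6,"dx": 0,"dy": 0,"dz": -25,"yaw": 0}
    - {"fingers": 0.6,"dx": 0,"dy": 0,"dz": -35,"yaw": 0}
    - {"fingers": 0,"dx": 0,"dy": 0,"dz": -35,"yaw": 0}
    - {"fingers": 0,"dx": 0,"dy": 0,"dz": -35,"yaw": 0}
    - {"fingers": 0,"dx": 0,"dy": 0,"dz": -10,"yaw": 0}

```text
t: 7.65
eef_pos: [593.0, 14.3, 233.7]
eef_rot: [2.684, 1.626, 0.008]
wrist_force: [-0.3, -0.1, -0.9]
opening: 0.093
```

```bash
python3 - <<'E'
from rel import *
rel([636.5,99.5,195])
print(r.tip_extent)
p,d=vision.capture("wrist");cv2.imwrite("pics/w4.png",p[:,:,::-1])
p,d=vision.capture("top");cv2.imwrite("pics/t4.png",cv2.resize(p[130:260,220:370,::-1],None,fx=4,fy=4,interpolation=cv2.INTER_CUBIC))
P=cloud("top",d)
s=(P[...,2]>88)&(P[...,2]<99)&(np.hypot(P[...,0]-590.5,P[...,1]-11)<15);print(s.sum(),P[s].mean(0) if s.any() else 0)
E
```

```text
t 7.65 pos [593.   14.3 233.7] q [-0.09  0.45  1.65  0.    1.03  0.39] F [-0.3 -0.1 -0.9] open 0.09
yaxis angle -27.6 tilt [ 0.006 -0.    -1.   ]
delta tool [95.5 -1.1 38.9]
11.0
0 0
```

View pics/w4.png

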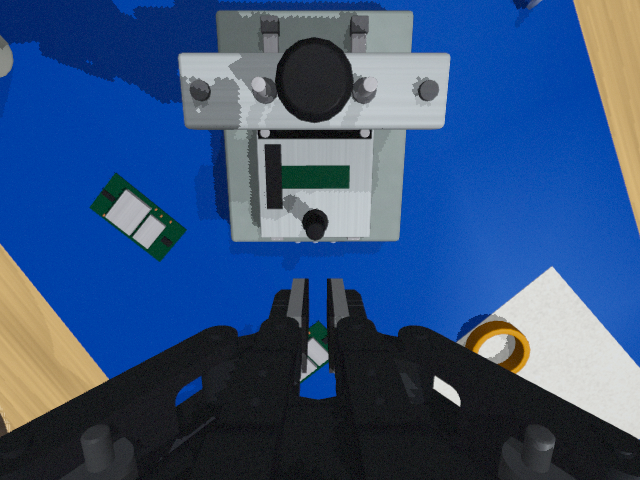

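The slide edge is flush with the base at the front (row 238), with the post at (315,225) and the knob at (314,78). I'll go over the knob.

>>> send_rows:
  increments:
    - {"fingers": 0,"dx": 10,"dy": 0,"dz": 0,"yaw": 0}
    - {"fingers": 0,"dx": 25,"dy": 0,"dz": 0,"yaw": 0}
    - {"fingers": 0,"dx": 30,"dy": 0,"dz": 0,"yaw": 0}
    - {"fingers": 0,"dx": 20,"dy": -1,"dz": 0,"yaw": 0}
    - {"fingers": 0,"dx": 10,"dy": 0,"dz": 5,"yaw": 0}
    - {"fingers": 0,"dx": 0,"dy": 0,"dz": 15,"yaw": 0}
    - {"fingers": 0,"dx": 0,"dy": 0,"dz": 10,"yaw": 0}
    - {"fingers": 0,"dx": 0,"dy": 0,"dz": 5,"yaw": 0}
    - {"fingers": 0,"dx": 0,"dy": 0,"dz": 0,"yaw": 0}
    - {"fingers": 0,"dx": 0,"dy": 0,"dz": 0,"yaw": 0}

```text
t: 8.75
eef_pos: [635.3, 98.6, 194.6]
eef_rot: [2.687, 1.627, 0.0]
wrist_force: [0.2, 0.2, -0.1]
opening: 0.003
```

```bash
python3 - <<'E'
from rel import *
rel([636.5,99.5,191])
p,d=vision.capture("scene");cv2.imwrite("pics/s5.png",cv2.resize(p[200:350,290:470,::-1],None,fx=4,fy=4,interpolation=cv2.INTER_CUBIC))
for i in range(3): vision.capture("scene"); print(np.round(r.get_obs()["wrist_force"],2))
E
```

```text
t 8.75 pos [635.3  98.6 194.6] q [0.05 0.56 1.56 0.   1.01 0.53] F [ 0.2  0.2 -0.1] open 0.0
yaxis angle -27.6 tilt [ 0.  0. -1.]
delta tool [1.3 0.7 3.6]
[-0.37  0.35  0.22]
[-0.47 -0.18  0.38]
[ 0.12 -0.51 -1.16]
```

View pics/s5.png

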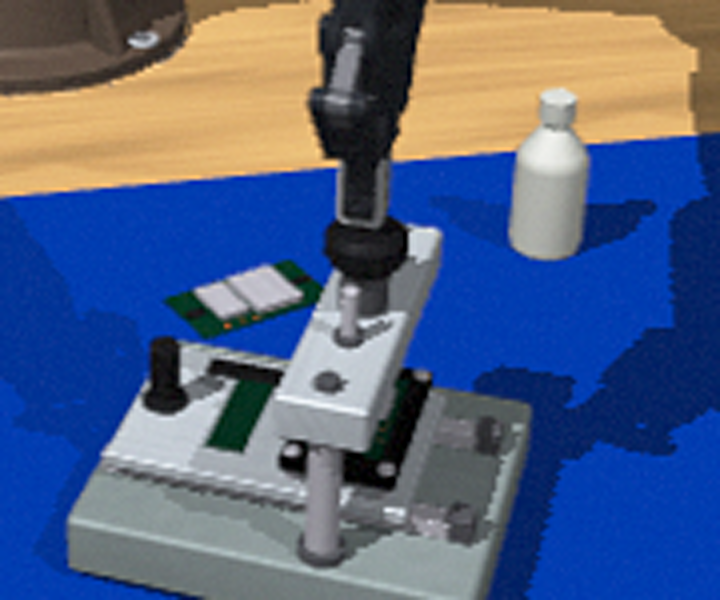

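The fingertips stand centred about 4 mm over the knob. I'll press in slowly.

>>> send_rows:
  increments:
    - {"fingers": 0,"dx": 1,"dy": 0.5,"dz": 2,"yaw": 0}
    - {"fingers": 0,"dx": 0,"dy": 0,"dz": 2,"yaw": 0}
    - {"fingers": 0,"dx": 0,"dy": 0,"dz": 2,"yaw": 0}
    - {"fingers": 0,"dx": 0,"dy": 0,"dz": 2,"yaw": 0}
    - {"fingers": 0,"dx": 0,"dy": 0,"dz": 2,"yaw": 0}
    - {"fingers": 0,"dx": 0,"dy": 0,"dz": 2,"yaw": 0}
    - {"fingers": 0,"dx": 0,"dy": 0,"dz": 0,"yaw": 0}
    - {"fingers": 0,"dx": 0,"dy": 0,"dz": 0,"yaw": 0}

```text
t: 9.75
eef_pos: [636.1, 99.6, 182.3]
eef_rot: [-2.687, -1.628, -0.0]
wrist_force: [0.9, 0.2, 2.3]
opening: -0.001
```

>>> send_rows:
  increments:
    - {"fingers": 0,"dx": 0,"dy": 0,"dz": 2,"yaw": 0}
    - {"fingers": 0,"dx": 0,"dy": 0,"dz": 2,"yaw": 0}
    - {"fingers": 0,"dx": 0,"dy": 0,"dz": 1,"yaw": 0}
    - {"fingers": 0,"dx": 0,"dy": 0,"dz": 0,"yaw": 0}
    - {"fingers": 0,"dx": 0,"dy": 0,"dz": 0,"yaw": 0}

```text
t: 10.25
eef_pos: [636.1, 99.6, 177.3]
eef_rot: [-2.687, -1.628, -0.0]
wrist_force: [2.1, 0.2, 1.1]
opening: -0.003
```

>>> send_rows:
  increments:
    - {"fingers": 0,"dx": 0,"dy": 0,"dz": 1,"yaw": 0}
    - {"fingers": 0,"dx": 0,"dy": 0,"dz": 1,"yaw": 0}
    - {"fingers": 0,"dx": 0,"dy": 0,"dz": 0,"yaw": 0}
    - {"fingers": 0,"dx": 0,"dy": 0,"dz": 0,"yaw": 0}

```text
t: 10.65
eef_pos: [636.1, 99.6, 175.3]
eef_rot: [-2.687, -1.628, -0.0]
wrist_force: [1.6, 0.9, 1.4]
opening: 0.001
```

```bash
cat > f.py <<'E'
from rel import *
a=[]
for i in range(6): vision.capture("wrist"); o=r.get_obs(); a.append(list(o["wrist_force"])+[o["eef_pos"][2]])
print("t",round(o["t"],2),np.mean(a,0).round(2),np.std(a,0).round(2))
E
python3 f.py
```

```text
t 10.95 [  0.72   0.6    2.24 175.31] [0.72 0.28 0.64 0.01]
```

>>> send_rows:
  increments:
    - {"fingers": 0,"dx": 0,"dy": 0,"dz": 1,"yaw": 0}
    - {"fingers": 0,"dx": 0,"dy": 0,"dz": 0,"yaw": 0}

```text
t: 11.15
eef_pos: [636.1, 99.6, 174.5]
eef_rot: [2.687, 1.628, 0.0]
wrist_force: [0.5, 0.3, 5.1]
opening: -0.002
```

```bash
python3 f.py
```

```text
t 11.45 [6.000e-02 6.000e-01 5.180e+00 1.746e+02] [0.52 0.26 0.55 0.02]
```

>>> send_rows:
  increments:
    - {"fingers": 0,"dx": 0,"dy": 0,"dz": 1,"yaw": 0}
    - {"fingers": 0,"dx": 0,"dy": 0,"dz": 0,"yaw": 0}

```text
t: 11.65
eef_pos: [636.1, 99.6, 173.7]
eef_rot: [2.687, 1.628, 0.001]
wrist_force: [0.4, 0.3, 7.7]
opening: 0.002
```

```bash
python3 f.py
```

```text
t 11.95 [ -0.27   0.37   6.49 173.73] [0.37 0.48 0.55 0.01]
```

>>> send_rows:
  increments:
    - {"fingers": 0,"dx": 0,"dy": 0,"dz": 0.8,"yaw": 0}
    - {"fingers": 0,"dx": 0,"dy": 0,"dz": 0,"yaw": 0}

```text
t: 12.15
eef_pos: [636.1, 99.6, 173.0]
eef_rot: [2.687, 1.628, 0.001]
wrist_force: [-0.4, 0.1, 7.6]
opening: -0.002
```

```bash
python3 f.py
```

```text
t 12.45 [-7.9000e-01  1.0000e-02  7.0800e+00  1.7302e+02] [0.55 0.68 0.47 0.01]
```

>>> send_rows:
  increments:
    - {"fingers": 0,"dx": 0,"dy": 0,"dz": 0.6,"yaw": 0}
    - {"fingers": 0,"dx": 0,"dy": 0,"dz": 0,"yaw": 0}

```text
t: 12.65
eef_pos: [636.1, 99.6, 172.5]
eef_rot: [2.687, 1.628, 0.001]
wrist_force: [-0.5, 0.4, 7.7]
opening: -0.001
```

```bash
python3 f.py
```

```text
t 12.95 [-9.4000e-01  1.0000e-02  7.5900e+00  1.7249e+02] [0.62 0.43 0.25 0.01]
```

>>> send_rows:
  increments:
    - {"fingers": 0,"dx": 0,"dy": 0,"dz": 0.6,"yaw": 0}
    - {"fingers": 0,"dx": 0,"dy": 0,"dz": 0,"yaw": 0}

```text
t: 13.15
eef_pos: [636.1, 99.6, 171.9]
eef_rot: [2.687, 1.628, 0.001]
wrist_force: [-0.4, 0.5, 8.7]
opening: -0.001
```

```bash
python3 f.py
```

```text
t 13.45 [ -1.01   0.2    8.   171.96] [0.46 0.63 0.66 0.01]
```

>>> send_rows:
  increments:
    - {"fingers": 0,"dx": 0,"dy": 0,"dz": 0.6,"yaw": 0}
    - {"fingers": 0,"dx": 0,"dy": 0,"dz": 0,"yaw": 0}

```text
t: 13.65
eef_pos: [636.1, 99.6, 171.4]
eef_rot: [2.687, 1.628, 0.001]
wrist_force: [-1.3, 0.1, 8.2]
opening: 0.0
```

```bash
python3 f.py
```

```text
t 13.95 [ -1.23   0.6    8.79 171.43] [0.4  0.28 0.42 0.01]
```

>>> send_rows:
  increments:
    - {"fingers": 0,"dx": 0,"dy": 0,"dz": 0.6,"yaw": 0}
    - {"fingers": 0,"dx": 0,"dy": 0,"dz": 0,"yaw": 0}

```text
t: 14.15
eef_pos: [636.1, 99.6, 170.9]
eef_rot: [2.687, 1.628, 0.001]
wrist_force: [-1.6, 1.2, 10.7]
opening: 0.0
```

```bash
python3 f.py
```

```text
t 14.45 [ -1.6    0.21   8.79 170.9 ] [0.55 0.41 0.32 0.01]
```

>>> send_rows:
  increments:
    - {"fingers": 0,"dx": 0,"dy": 0,"dz": 0.5,"yaw": 0}
    - {"fingers": 0,"dx": 0,"dy": 0,"dz": 0,"yaw": 0}

```text
t: 14.65
eef_pos: [636.2, 99.6, 170.4]
eef_rot: [2.687, 1.628, 0.001]
wrist_force: [-1.1, 0.4, 9.2]
opening: -0.001
```

```bash
python3 f.py
```

```text
t 14.95 [ -1.97   0.2    9.7  170.46] [0.54 0.87 0.39 0.01]
```

>>> send_rows:
  increments:
    - {"fingers": 0,"dx": 0,"dy": 0,"dz": 0.5,"yaw": 0}
    - {"fingers": 0,"dx": 0,"dy": 0,"dz": 0,"yaw": 0}

```text
t: 15.15
eef_pos: [636.2, 99.6, 170.0]
eef_rot: [2.687, 1.628, 0.001]
wrist_force: [-2.2, -0.2, 10.2]
opening: 0.001
```

```bash
python3 f.py
```

```text
t 15.45 [-2.0600e+00 -6.0000e-02  1.0220e+01  1.7003e+02] [0.28 0.6  0.58 0.01]
```

>>> send_rows:
  increments:
    - {"fingers": 0,"dx": 0,"dy": 0,"dz": 0.5,"yaw": 0}
    - {"fingers": 0,"dx": 0,"dy": 0,"dz": 0,"yaw": 0}

```text
t: 15.65
eef_pos: [636.2, 99.6, 169.6]
eef_rot: [2.687, 1.628, 0.001]
wrist_force: [-2.6, -0.5, 11.0]
opening: -0.0
```

```bash
python3 f.py
```

```text
t 15.95 [-1.860e+00 -1.200e-01  1.105e+01  1.696e+02] [0.29 0.52 0.4  0.01]
```

>>> send_rows:
  increments:
    - {"fingers": 0,"dx": 0,"dy": 0,"dz": 0.4,"yaw": 0}
    - {"fingers": 0,"dx": 0,"dy": 0,"dz": 0,"yaw": 0}

```text
t: 16.15
eef_pos: [636.2, 99.6, 169.5]
eef_rot: [2.686, 1.628, 0.002]
wrist_force: [-2.3, 0.0, 12.6]
opening: 0.0
```

```bash
python3 f.py
```

```text
t 16.45 [-2.6900e+00  3.0000e-02  1.3680e+01  1.6954e+02] [0.42 0.46 0.49 0.02]
```

>>> send_rows:
  increments:
    - {"fingers": 0,"dx": 0,"dy": 0,"dz": 0.4,"yaw": 0}
    - {"fingers": 0,"dx": 0,"dy": 0,"dz": 0,"yaw": 0}

```text
t: 16.65
eef_pos: [636.2, 99.6, 169.5]
eef_rot: [2.686, 1.628, 0.002]
wrist_force: [-3.9, -0.8, 16.2]
opening: -0.002
```

```bash
python3 f.py
```

```text
t 16.95 [-4.1300e+00 -1.0000e-01  1.6350e+01  1.6949e+02] [0.35 0.49 0.47 0.01]
```

It's firm on the second stop: height is steady at 169.5 and the force is 16.4 N, so about 13.5 N is on the board. I'll add a touch more and hold.

>>> send_rows:
  increments:
    - {"fingers": 0,"dx": 0,"dy": 0,"dz": 0.2,"yaw": 0}
    - {"fingers": 0,"dx": 0,"dy": 0,"dz": 0,"yaw": 0}
    - {"fingers": 0,"dx": 0,"dy": 0,"dz": 0,"yaw": 0}
    - {"fingers": 0,"dx": 0,"dy": 0,"dz": 0,"yaw": 0}
    - {"fingers": 0,"dx": 0,"dy": 0,"dz": 0,"yaw": 0}

```text
t: 17.45
eef_pos: [636.2, 99.6, 169.5]
eef_rot: [2.686, 1.628, 0.002]
wrist_force: [-5.2, 0.3, 17.8]
opening: 0.003
```

```bash
python3 f.py
```

```text
t 17.75 [ -4.22  -0.45  18.48 169.48] [0.36 0.42 0.38 0.02]
```

>>> send_rows:
  increments:
    - {"fingers": 0,"dx": 0,"dy": 0,"dz": 0,"yaw": 0}
    - {"fingers": 0,"dx": 0,"dy": 0,"dz": 0,"yaw": 0}
    - {"fingers": 0,"dx": 0,"dy": 0,"dz": 0,"yaw": 0}
    - {"fingers": 0,"dx": 0,"dy": 0,"dz": 0,"yaw": 0}
    - {"fingers": 0,"dx": 0,"dy": 0,"dz": 0,"yaw": 0}
    - {"fingers": 0,"dx": 0,"dy": 0,"dz": 0,"yaw": 0}
    - {"fingers": 0,"dx": 0,"dy": 0,"dz": 0,"yaw": 0}
    - {"fingers": 0,"dx": 0,"dy": 0,"dz": 0,"yaw": 0}

```text
t: 18.55
eef_pos: [636.2, 99.6, 169.4]
eef_rot: [2.686, 1.628, 0.002]
wrist_force: [-4.7, -0.0, 18.6]
opening: -0.004
```

```bash
python3 f.py
```

```text
t 18.85 [ -4.58  -0.33  18.01 169.48] [0.23 0.4  0.26 0.01]
```

I held about 15 N on the board for over 1.5 s. Next I'll let the plunger up gently.

>>> send_rows:
  increments:
    - {"fingers": 0,"dx": 0,"dy": 0,"dz": -1,"yaw": 0}
    - {"fingers": 0,"dx": 0,"dy": 0,"dz": -2,"yaw": 0}
    - {"fingers": 0,"dx": 0,"dy": 0,"dz": -3,"yaw": 0}
    - {"fingers": 0,"dx": 0,"dy": 0,"dz": -3,"yaw": 0}
    - {"fingers": 0,"dx": 0,"dy": 0,"dz": -4,"yaw": 0}
    - {"fingers": 0,"dx": 0,"dy": 0,"dz": -4,"yaw": 0}
    - {"fingers": 0,"dx": 0,"dy": 0,"dz": -5,"yaw": 0}
    - {"fingers": 0,"dx": 0,"dy": 0,"dz": -10,"yaw": 0}
    - {"fingers": 0,"dx": 0,"dy": 0,"dz": -15,"yaw": 0}
    - {"fingers": 0,"dx": 0,"dy": 0,"dz": -15,"yaw": 0}

```text
t: 19.85
eef_pos: [635.9, 99.5, 230.4]
eef_rot: [-2.687, -1.628, 0.001]
wrist_force: [0.2, -0.7, 0.9]
opening: 0.001
```

>>> send_rows:
  increments:
    - {"fingers": 0.6,"dx": -10,"dy": 0,"dz": 0,"yaw": 0}
    - {"fingers": 0.6,"dx": -25,"dy": 0,"dz": 0,"yaw": 0}
    - {"fingers": 0.6,"dx": -30,"dy": 0,"dz": 0,"yaw": 0}
    - {"fingers": 0.6,"dx": -22,"dy": 0,"dz": 0,"yaw": 0}
    - {"fingers": 0.6,"dx": -10,"dy": 0,"dz": 0,"yaw": 0}
    - {"fingers": 0.6,"dx": 0,"dy": 0,"dz": 0,"yaw": 0}
    - {"fingers": 0.6,"dx": 0,"dy": 0,"dz": 0,"yaw": 0}

```text
t: 20.55
eef_pos: [591.4, 13.8, 229.5]
eef_rot: [-2.687, -1.627, -0.0]
wrist_force: [-0.3, -0.6, -0.1]
opening: 0.6
```

```bash
python3 - <<'E'
from rel import *
rel([591.0,13.0,79])
p,d=vision.capture("wrist");cv2.imwrite("pics/w6.png",p[:,:,::-1])
p,d=vision.capture("scene");cv2.imwrite("pics/s6.png",cv2.resize(p[200:350,290:470,::-1],None,fx=4,fy=4,interpolation=cv2.INTER_CUBIC))
P=cloud("scene",d);s=(np.hypot(P[...,0]-639,P[...,1]-99)<10)&(P[...,2]<190)&(P[...,2]>160);print("knob z",s.sum(),np.median(P[s][:,2]),P[s][:,2].max())
E
```

```text
t 20.55 pos [591.4  13.8 229.5] q [-0.09  0.46  1.66  0.    1.03  0.39] F [-0.3 -0.6 -0.1] open 0.6
yaxis angle -27.6 tilt [ 0.  0. -1.]
delta tool [-1.000e+00  1.000e-01  1.505e+02]
knob z 49 180.19878473747616 182.4487175572602
```

View pics/w6.png

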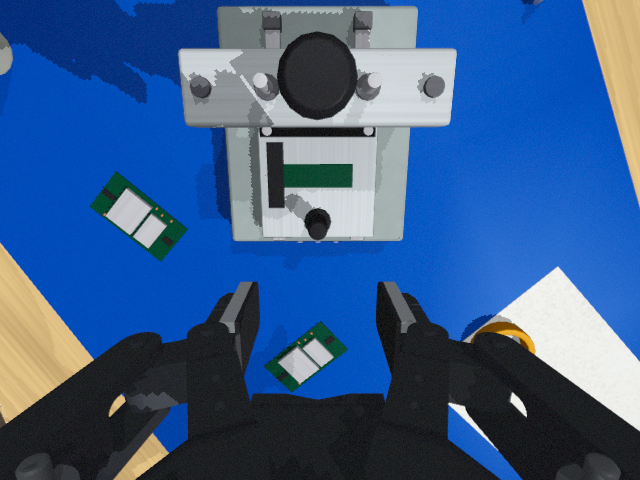

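View pics/s6.png

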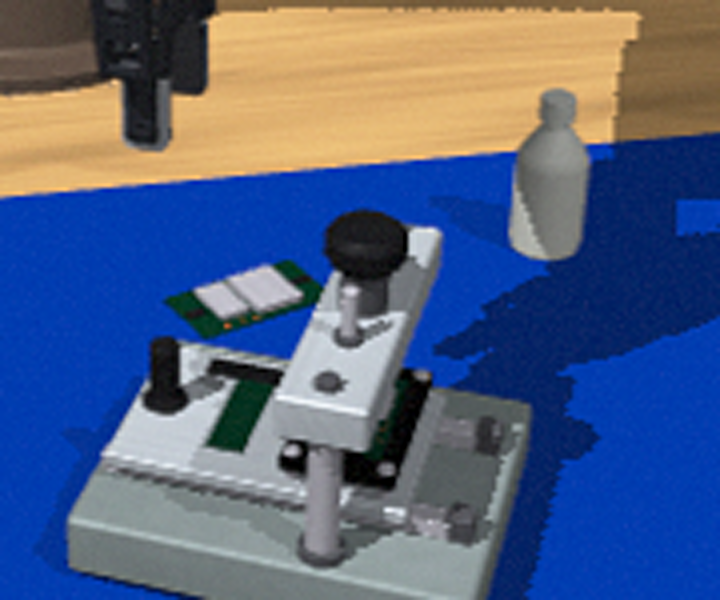

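The knob is right up (z about 180) at (317,75), and the slide is home with its post at (317,222). I'll grip the post again.

>>> send_rows:
  increments:
    - {"fingers": 0.6,"dx": 0,"dy": 0,"dz": 20,"yaw": 0}
    - {"fingers": 0.6,"dx": 0,"dy": 0,"dz": 40,"yaw": 0}
    - {"fingers": 0.6,"dx": 0,"dy": 0,"dz": 40,"yaw": 0}
    - {"fingers": 0.6,"dx": 0,"dy": 0,"dz": 30,"yaw": 0}
    - {"fingers": 0.6,"dx": 0,"dy": 0,"dz": 19,"yaw": 0}
    - {"fingers": 0.6,"dx": 0,"dy": 0,"dz": 0,"yaw": 0}
    - {"fingers": 0,"dx": 0,"dy": 0,"dz": 0,"yaw": 0}
    - {"fingers": 0,"dx": 0,"dy": 0,"dz": 0,"yaw": 0}
    - {"fingers": 0,"dx": 0,"dy": 0,"dz": 0,"yaw": 0}
    - {"fingers": 0,"dx": 0,"dy": 0,"dz": 0,"yaw": 0}

```text
t: 21.65
eef_pos: [591.4, 14.0, 82.0]
eef_rot: [2.687, 1.628, 0.002]
wrist_force: [-3.4, 3.0, 6.6]
opening: 0.167
```

>>> send_rows:
  increments:
    - {"fingers": 0,"dx": 0,"dy": 0,"dz": 0,"yaw": 0}
    - {"fingers": 0,"dx": 0,"dy": 0,"dz": 0,"yaw": 0}
    - {"fingers": 0,"dx": -2,"dy": 0,"dz": 0,"yaw": 0}
    - {"fingers": 0,"dx": -4,"dy": 0,"dz": 0,"yaw": 0}
    - {"fingers": 0,"dx": -5,"dy": 0,"dz": 0,"yaw": 0}
    - {"fingers": 0,"dx": -6,"dy": 0,"dz": 0,"yaw": 0}
    - {"fingers": 0,"dx": -6,"dy": 0,"dz": 0,"yaw": 0}
    - {"fingers": 0,"dx": -6,"dy": 0,"dz": 0,"yaw": 0}
    - {"fingers": 0,"dx": -6,"dy": 0,"dz": 0,"yaw": 0}
    - {"fingers": 0,"dx": -6,"dy": 0,"dz": 0,"yaw": 0}

```text
t: 22.65
eef_pos: [572.3, -22.6, 82.0]
eef_rot: [2.686, 1.628, 0.002]
wrist_force: [-2.5, 3.9, 7.3]
opening: 0.17
```

>>> send_rows:
  increments:
    - {"fingers": 0,"dx": -5,"dy": 0,"dz": 0,"yaw": 0}
    - {"fingers": 0,"dx": -4,"dy": 0,"dz": 0,"yaw": 0}
    - {"fingers": 0,"dx": -3,"dy": 0,"dz": 0,"yaw": 0}
    - {"fingers": 0,"dx": -3,"dy": 0,"dz": 0,"yaw": 0}
    - {"fingers": 0,"dx": -2,"dy": 0,"dz": 0,"yaw": 0}
    - {"fingers": 0,"dx": -2,"dy": 0,"dz": 0,"yaw": 0}
    - {"fingers": 0,"dx": -1,"dy": 0,"dz": 0,"yaw": 0}
    - {"fingers": 0,"dx": 0,"dy": 0,"dz": 0,"yaw": 0}

```text
t: 23.45
eef_pos: [563.6, -39.3, 82.0]
eef_rot: [2.687, 1.627, 0.004]
wrist_force: [1.0, 11.3, 6.1]
opening: 0.17
```

```bash
python3 - <<'E'
from rel import *
u=np.array([.4633,.8862]);o=r.get_obs()
print("F along",np.array(o["wrist_force"][:2])@u)
rel([563.2,-40,80])
p,d=vision.capture("wrist");cv2.imwrite("pics/w7.png",p[:,:,::-1])
E
```

```text
F along 10.491314422632724
t 23.45 pos [563.6 -39.3  82. ] q [-0.19  0.62  1.86  0.    0.67  0.29] F [ 1.  11.3  6.1] open 0.17
yaxis angle -27.6 tilt [ 0.003  0.001 -1.   ]
delta tool [-0.8 -0.   2. ]
```

View pics/w7.png

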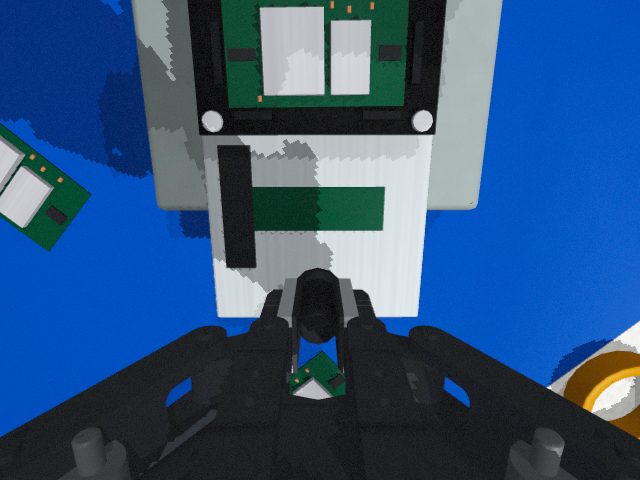

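The slide is against its front stop (10.5 N) and the view matches the start. I'll release and rise clear.

>>> send_rows:
  increments:
    - {"fingers": 0.6,"dx": 0,"dy": 0,"dz": 0,"yaw": 0}
    - {"fingers": 0.6,"dx": 0,"dy": 0,"dz": 0,"yaw": 0}
    - {"fingers": 0.6,"dx": 0,"dy": 0,"dz": 0,"yaw": 0}
    - {"fingers": 0.6,"dx": 0,"dy": 0,"dz": 0,"yaw": 0}
    - {"fingers": 0.6,"dx": 0,"dy": 0,"dz": -10,"yaw": 0}
    - {"fingers": 0.6,"dx": 0,"dy": 0,"dz": -25,"yaw": 0}
    - {"fingers": 0.6,"dx": 0,"dy": 0,"dz": -35,"yaw": 0}
    - {"fingers": 0.6,"dx": 0,"dy": 0,"dz": -35,"yaw": 0}
    - {"fingers": 0.6,"dx": 0,"dy": 0,"dz": -15,"yaw": 0}
    - {"fingers": 0.6,"dx": 0,"dy": 0,"dz": 0,"yaw": 0}

```text
t: 24.5
eef_pos: [563.7, -40.6, 203.5]
eef_rot: [2.684, 1.626, 0.006]
wrist_force: [-0.3, -0.1, -0.6]
opening: 0.602
```

```bash
python3 - <<'E'
from rel import *
rel([563.2,-40,80])
p,d=vision.capture("wrist");cv2.imwrite("pics/w8.png",p[:,:,::-1])
P=cloud("wrist",d)
p,d=vision.capture("scene");cv2.imwrite("pics/s8.png",p[:,:,::-1])
a=cv2.imread("pics/scene0.png").astype(int)-p[:,:,::-1].astype(int)
m=(abs(a).max(2)>60).astype(np.uint8);n,l,st,ce=cv2.connectedComponentsWithStats(m)
print([s.tolist() for s in st[1:] if s[4]>25 and s[1]>225])
E
```

```text
t 24.5 pos [563.7 -40.6 203.5] q [-0.19  0.45  1.76  0.    0.93  0.29] F [-0.3 -0.1 -0.6] open 0.6
yaxis angle -27.6 tilt [ 0.005 -0.001 -1.   ]
delta tool [  0.2  -1.3 123.5]
[]
```

View pics/w8.png

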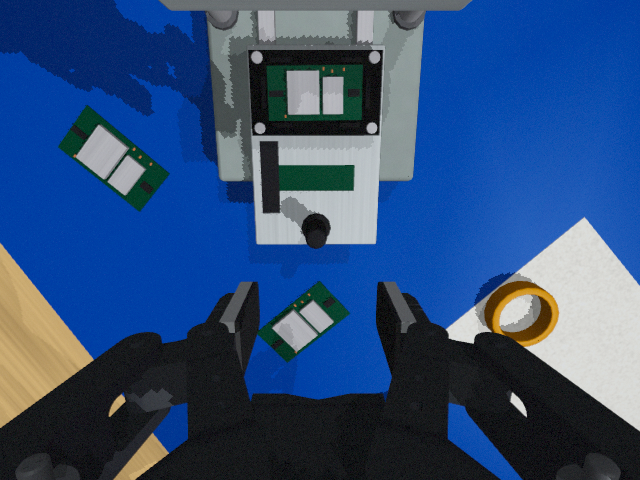

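View pics/s8.png

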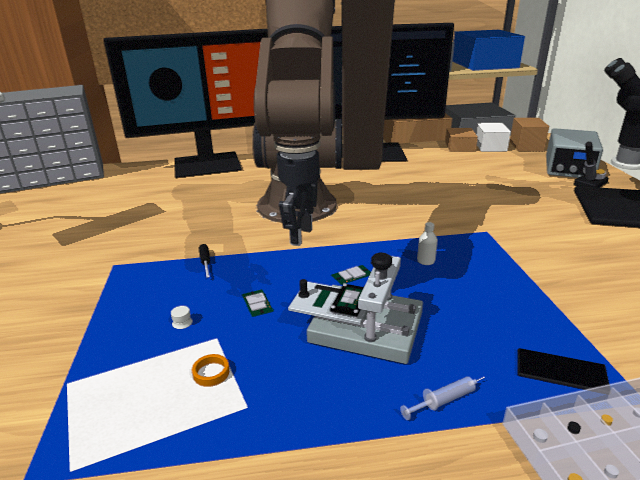

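The scene matches the start picture on the bench: slide out, knob up at (381,260), board flat in the nest, and the bystanders where they were. I'll hand in.

```bash
python3 -c "
from rig import r
print(r.finish_job())"
```

```text
the job is handed in; nothing more can be done
None
```

The contact test ran in the order asked and the job is handed in at about 25 s of the 66 s allowed. `finish_job()` gives no verdict, so the checks below are my own.

- **Slide home:** I gripped the post and pushed 60.2 mm, until the end stop answered with about 10 N.
- **Press:** I pressed the knob through about 5.5 mm of soft give until it came up firm on the second stop. The wrist read about 18 N, which I take as about 15 N on the board after subtracting the return spring. That was held for over 1.5 s.
- **Release and draw out:** The plunger came back up; the knob top measured about 180 mm. I then drew the slide out until the front stop answered with about 10.5 N.
- **Last checks:** The board lies flat in its nest, the slide is out, and the robot touches nothing. Comparing the bench with the start picture shows no change, so the bottle, jar, tape and driver have not moved. No check failed or disagreed.

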